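# Start the bench extraction with its key switch

## Robot

A 6-joint arm with a two-finger parallel gripper is mounted at the origin on the work surface. World frame = base frame: x ahead of the robot, y to its left, z up, the work surface at z = 0. Lengths are in m, angles in degrees, forces in N, time in s.
With the tool pointing down it reaches from about 0.3 to 0.75 m from the base axis. Payload 8.5 kg.
Tool frame: the origin (TCP) lies at the very end of the fingers, on their centre line; the grasp point (between the pads) lies 19 mm behind it; z points along the fingers, y is the direction in which the jaws open and shut (so a half turn about z gives the same grasp; the last joint's range is limited). The gripper opens to 85 mm and grips with 20 to 120 N. Pads are 22 mm wide; open, the fingers measure 114 mm over their backs; the gripper's body (76 mm by 85 mm) begins 54 mm behind the grasp point. The pads swing forward as they close: fully open they stand 13 mm farther back than shut.
Start: joints at [-88.367, 21.807, 74.336, -0, 83.858, -12.336], TCP at [0.133, -0.534, 0.231] pointing down, gripper open.
Joint ranges: [-178.18, 178.18], [-50.72, 133.34], [12.68, 142.11], [-81.47, 261.47], [9.98, 163.14], [-165.26, 165.26]. Speed limits (degrees/s): [136.94, 136.94, 180, 180, 180, 180].

## Interface

Orientations are given as a 3x3 rotation matrix whose columns are the frame's x, y, z axes.
In Python, from rig import env, vision, close_job, spotter gives the robot as it stands. The module is installed in compiled form; this text tells all that it offers.
- The arm moves only by the tool jog_arm, never from a script. Its argument "plan" is a list that holds one entry, the list of rows, each a list of 6 numbers: the shift along the tool's x, y, z in units of 40 mm (1.0 is 40 mm), then the turn, a rotation vector about the tool's x, y, z in units of 0.15 rad (1.0 is 0.15 rad). A call has 1 to 10 rows; each row shifts and turns the commanded pose from where the row before left it, along the tool's axes as they then stand; what a row does not reach is not made up. A row lasts 1/10 s, in which the tool goes at most 50 mm and 8.59 degrees, less where a joint would pass 70% of its speed; a pose out of reach is approached as far as the arm can. A call with a number of a shift or a turn outside -1 to 1 is refused whole. A call with a gripper value outside its range is refused whole. "grip" is the opening, from -1 (shut) to 1 (fully open), set as the call begins (left out, the last holds). The fingers move at their own pace and stop on an object; "squeeze" is the grip in N (left out, the last holds). Time passes only in rows, so rows that do not move let the fingers close. It gives the time, the measured TCP pose, the force and the opening at its end, in the units of the state.
- env.observe(): the state, without advancing time (a new reading comes with each control period).
- vision.get_image(name): name is "side" or "top"; returns (picture, depth): 384x512x3 uint8, red, green, blue; 384x512 float32, m along the optical axis (not along the pixel's ray), 0 where there is no reading.
- vision.camera_info(name): a dict with "fx", "fy", "cx", "cy" (pixels), "rvec" (rotation vector, rad) and "tvec" (3), from world to camera coordinates, as OpenCV has them. Camera axes: x right, y down, z forward; pixel columns grow to the right and rows downward; lengths in m; the calibration is good to about 2 mm. A picture is of the moment at which its call begins. camera_info takes no time and is no camera call.
- close_job(): hands the job in, once; it reports no verdict.
Trained networks look in the newest picture that a camera, given by its name, has taken for a name from the list of things; names that differ only in an ending like _2 or _b are one class to them, and where a whole thing is asked for, a point or a joint stands for the part that bears it (a point fixed in the world has none). Each returns a list of dicts, best first, with "score" (0 to 1); they miss things now and then, are a little off and sometimes report something else, mostly with a low value. They report only what shows in the picture. A call takes as long as a camera call.
- spotter.trace(camera, query): "pixels" (384x512 bool, what is visible of it) and "rect" ([left, top, right, bottom] in pixels, round what is visible of it).
The state is a dict: "time_s": time; "q": joint angles; "qvel": joint speeds; "joint_efforts": joint torques, N m; "position": TCP position; "tool_rot": TCP orientation; "ft_force": force on the tool from outside, world axes, zero at the start; "wrist_torque": the same for the moment, N m; "grip_width": finger opening in m.
Only numpy, scipy, OpenCV 4.12 (cv2) and the standard library are available. Lean on these libraries where they do the work, as an engineer would, in place of code of your own. Each camera call takes 0.05 s, during which the arm holds its last target.

## Task

Switch on the dental bench's dust extraction: take the yellow key from the wooden rack, push it fully home in the slotted key switch on the white control box, turn it clockwise as far as it goes, then press the green start button. Leave the key home in the switch, turned on. Do not press the red stop button, and leave the blue key and the other loose things on the bench where they are.

Things in the scene. Friction and masses are not known exactly. Their poses are not given: they have to be found in the camera images.
- key_yellow: The yellow key, upright, 94 mm tall, about 80 g: a flat steel blade at the bottom, a collar, a neck and a yellow grip. At first it stands in a slot of the rack, collar on the rack's top, blade tip 16 mm above the table. Origin: centre of the blade's tip; z up the key, y along the width of blade and grip, x across their thickness. Half a turn about z leaves it the same.
- yellow_grip (a point): Middle of the yellow key's plastic grip, 76 mm above the blade's tip: 12 mm thick (x), 42 mm wide (y), 36 mm tall. Below it a round neck 14 mm across and 16 mm long joins the collar.
- yellow_collar (a point): Centre of the underside of the yellow key's collar, a steel disc 30 mm across and 8 mm thick. Below it is the blade, 7 mm (x) by 16 mm (y) and 34 mm long, its last 6 mm tapered to 2 x 11 mm.
- key_blue: The blue key for another machine, to be left where it stands: same shape, size and axes as the yellow key, with a blue grip. Origin: centre of the blade's tip.
- key_rack: Fixed wooden block, 60 mm (its x) by 150 mm (its y) by 50 mm tall, with two slots in its top at y = -45 and +45 mm, long along its y, 9.4 x 18.4 mm and 44 mm deep. Origin: centre of its underside. Which key stands in which slot varies.
- control_box: Fixed white control box with grey top panel, 160 mm (its x) by 320 mm (its y) by 60 mm tall. Origin: centre of its underside, front towards the robot at yaw 0. On its top along its y: the key switch at y = +90 mm, the green start button at -20 mm, the red stop button at -105 mm.
- slot (a point): Mouth of the key slot: centre of the top face of the key switch, a round steel barrel 64 mm across, 95 mm above the table. The slot, 9.4 mm (x of this frame) by 18.4 mm (y), goes 34 mm straight down and takes the blade with 1.2 mm play each side; fully home, the key's collar rests on this face. The frame turns with the barrel; a yellow pointer lies along its +x.
- switch (a joint): Angle of the key switch, rad: 0 with the pointer at the red mark (off), growing clockwise seen from above, 1.35 at its stop with the pointer at the green mark (on). Starts at 0 to 0.3, stays where left, needs about 0.06 N m. The key has some 0.15 rad of play in the slot, so it must turn that much more than the barrel.
- start_top (a point): Centre of the top of the green start button, 36 mm across, 82 mm above the table; press straight down.
- start (a joint): Travel of the start button, m: 0 up, 0.006 fully down; it springs back. It starts moving at 1.5 N and is fully down at 5 N.
- stop_top (a point): Centre of the top of the red stop button, 36 mm across, same height; not to be pressed.
- stop (a joint): Travel of the stop button, m: 0 up, 0.006 fully down.
- cast: Bystander: cream plaster dental cast, 60 x 66 mm, 37 mm tall. Origin: centre of its underside.
- cast_spare: Bystander: a second such plaster cast, on the right. Origin: centre of its underside.
- wax_spool: Bystander: blue spool 56 mm across, 62 mm tall. Origin: centre of its underside.
- jar: Bystander: white jar 64 mm across, 75 mm tall. Origin: centre of its underside.
- brush: Bystander: brush 170 mm long, lying on the bench near the robot. Origin: under its middle, x along it.
- flask: Bystander: amber bottle 44 mm across, 80 mm tall. Origin: centre of its underside.
- mixing_bowl: Bystander: green bowl 120 mm across, 55 mm tall. Origin: centre of its underside.

How it is judged:
By the outcome, as a careful person would: the job done as asked, in the order asked, and still so for the second after the job is handed in, with the robot touching nothing.
It also fails if it takes over 48 s, if anything falls off the work surface, if the arm or the gripper's body presses on something with over 40 N, if the wrist force passes 120 N, or if a joint passes its speed limit or range.

## Working session

There is one attempt and no reset: what is moved stays moved. The work goes in short steps, Python scripts to look and compute and a tool call to move; the robot and the scene stay as the last step left them, time stands still between calls to the robot, and variables do not carry over. Pictures are saved under pics/ and viewed, and the job is handed in when it is done.

Besides the shell and the picture viewer there is one more tool, called as a command line: name --argument value ..., lists and objects as JSON in quotes. jog_arm: Moves the arm, as the interface text tells. Its arguments: {"type":"object","properties":{"plan":{"type":"array"},"grip":{"type":"number"},"squeeze":{"type":"number"}},"required":["plan"]}

```bash
mkdir -p pics; python3 - <<'E'
from rig import env, vision, spotter
import cv2, numpy as np
s=env.observe(); print({k:np.round(v,3).tolist() for k,v in s.items()})
for n in("side","top"):
    im,d=vision.get_image(n); cv2.imwrite(f"pics/{n}0.png",im[:,:,::-1]); np.save(f"{n}0.npy",d)
    print(n,vision.camera_info(n))
E
```

```text
{'time_s': 0.0, 'q': [-88.366, 21.84, 74.386, -0.001, 83.859, -12.334], 'qvel': [-0.027, 0.0, -0.001, 0.001, 0.064, -0.078], 'joint_efforts': [-0.0, -44.846, -23.128, -0.0, 0.005, -0.0], 'position': [0.133, -0.533, 0.231], 'tool_rot': [[0.97, 0.241, -0.0], [0.241, -0.97, 0.001], [0.0, -0.001, -1.0]], 'ft_force': [-0.356, 1.095, 0.767], 'wrist_torque': [-0.007, -0.001, 0.014], 'grip_width': 0.086}
side {'fx': 360.78623837330935, 'fy': 360.78623837330935, 'cx': 261.0649308475776, 'cy': 188.4435037104323, 'rvec': array([ 0.86540755, -2.51725468,  1.07844228]), 'tvec': array([0.43545139, 0.27703236, 1.04190795])}
top {'fx': 460.10135088825734, 'fy': 460.10135088825734, 'cx': 259.45644375752704, 'cy': 185.84122569407864, 'rvec': array([ 2.21992083, -2.16509061,  0.06514594]), 'tvec': array([0.01378713, 0.51708863, 1.58615387])}
```

View pics/side0.png

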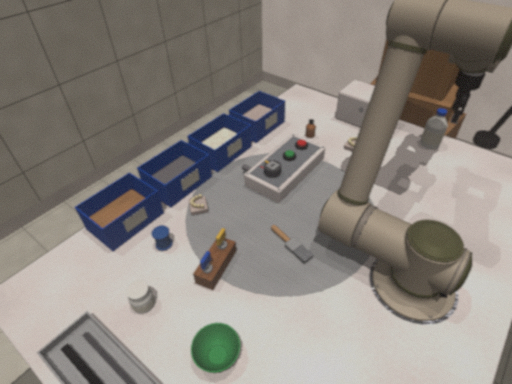

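View pics/top0.png

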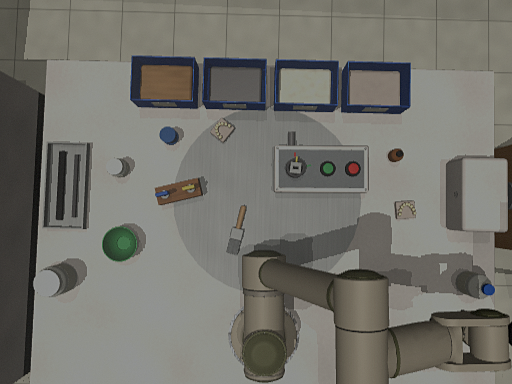

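The side view shows the rack at about (215,262), with the blue key at (206,258) and the yellow at (221,238). The top view shows the yellow key at (188,187), the blue at (163,194), the box at (321,169), the switch at (296,168), the green button at (328,169) and the red at (353,169). Next I'll measure them.

```bash
cat > h.py <<'E'
from rig import env, vision, spotter
import cv2, numpy as np
def cam(n):
    c=vision.camera_info(n); R=cv2.Rodrigues(np.array(c["rvec"]))[0]; return c,R,np.array(c["tvec"])
def cloud(n,d):
    c,R,t=cam(n); v,u=np.mgrid[0:384,0:512]
    P=np.stack([(u-c["cx"])/c["fx"]*d,(v-c["cy"])/c["fy"]*d,d],-1)
    return (P-t)@R
def at_z(n,u,v,z):
    c,R,t=cam(n); r=np.array([(u-c["cx"])/c["fx"],(v-c["cy"])/c["fy"],1.])@R; o=-t@R
    return o+r*(z-o[2])/r[2]
def proj(n,P):
    c,R,t=cam(n); q=np.atleast_2d(P)@R.T+t; return np.c_[q[:,0]/q[:,2]*c["fx"]+c["cx"],q[:,1]/q[:,2]*c["fy"]+c["cy"]]
E
python3 - <<'E'
from h import *
np.set_printoptions(precision=4,suppress=True)
im={};C={}
for n in("top","side"):
    im[n],d=vision.get_image(n); C[n]=cloud(n,d); C[n][d==0]=np.nan
    for q in("key_yellow","key_blue","key_rack","control_box","switch","start","stop"):
        r=spotter.trace(n,q)
        for k in r[:2]:
            m=k["pixels"]; P=C[n][m]; P=P[np.isfinite(P[:,0])]
            v,u=np.nonzero(m)
            print(n,q,round(k["score"],2),np.round(k["rect"]),m.sum(),"uv",u.mean().round(1),v.mean().round(1),"med",np.median(P,0),"zmax",np.percentile(P[:,2],[5,50,95]))
            rr=cv2.minAreaRect(P[:,:2].astype(np.float32)*1000); print("   minrect mm",np.round(rr[0],1),np.round(rr[1],1),round(rr[2],1))
for n,(u,v,w,hh) in {"top":(140,130,240,80),"side":(180,120,160,180)}.items():
    cr=im[n][v:v+hh,u:u+w,::-1]; f=min(800//w,600//hh); cv2.imwrite(f"pics/{n}crop.png",cv2.resize(cr,None,fx=f,fy=f,interpolation=cv2.INTER_CUBIC)); print(f)
np.savez("c0.npz",**C)
print(env.observe()["time_s"])
E
```

```text
top key_yellow 0.52 [180. 184. 192. 188.] 72 uv 189.0 187.4 med [0.501  0.2599 0.1058] zmax [0.0547 0.1058 0.1127]
   minrect mm [502.2 259.8] [36.9 24.6] 78.4
top key_yellow 0.35 [285. 159. 304. 182.] 297 uv 294.7 166.9 med [ 0.5787 -0.0894  0.0917] zmax [0.0589 0.0917 0.0983]
   minrect mm [580.  -90.6] [59.6 66.1] 43.5
top key_rack 0.77 [157. 176. 203. 206.] 616 uv 179.0 191.0 med [0.4901 0.3029 0.0485] zmax [0.0386 0.0485 0.0544]
   minrect mm [490.9 304.5] [ 59.4 150.3] 14.6
top key_rack 0.56 [227. 205. 246. 256.] 418 uv 236.4 232.3 med [0.3476 0.1011 0.0171] zmax [0.0094 0.0171 0.0235]
   minrect mm [365.9  99.9] [ 40.1 169.2] 78.7
top control_box 0.74 [275. 131. 367. 194.] 4465 uv 319.9 168.0 med [ 0.5781 -0.1748  0.0599] zmax [0.0519 0.0599 0.0884]
   minrect mm [ 604.8 -179.2] [210.6 318. ] 1.0
top switch 0.85 [286. 160. 305. 178.] 291 uv 295.0 166.9 med [ 0.5787 -0.0897  0.0919] zmax [0.0595 0.0919 0.0983]
   minrect mm [577.9 -89.9] [62.5 62.9] 31.7
top start 0.38 [324. 162. 333. 174.] 87 uv 327.5 167.6 med [ 0.5788 -0.1994  0.0811] zmax [0.0733 0.0811 0.0863]
   minrect m
[... 488 characters left out ...]
 [505.7 323.5] [ 36.1 114. ] 52.0
side key_rack 0.82 [195. 240. 237. 290.] 1017 uv 215.4 265.7 med [0.4693 0.3182 0.0498] zmax [0.0054 0.0498 0.0538]
   minrect mm [491.6 304.9] [ 72.1 151.8] 14.8
side control_box 0.96 [245. 135. 324. 203.] 3090 uv 284.0 167.7 med [ 0.5531 -0.1331  0.0625] zmax [0.0163 0.0625 0.0926]
   minrect mm [ 599.1 -180.5] [212.6 323.1] 0.7
side switch 0.52 [266. 159. 281. 180.] 265 uv 272.3 168.0 med [ 0.5676 -0.0825  0.0939] zmax [0.0707 0.0939 0.0993]
   minrect mm [ 585.6 -108.7] [ 61.2 105.9] 36.7
side start 0.58 [281. 149. 294. 156.] 62 uv 289.6 153.6 med [ 0.5729 -0.1978  0.0833] zmax [0.0758 0.0833 0.0874]
   minrect mm [ 574.3 -200.4] [34.8 32.6] 43.9
3
3
0.9
```

View pics/topcrop.png

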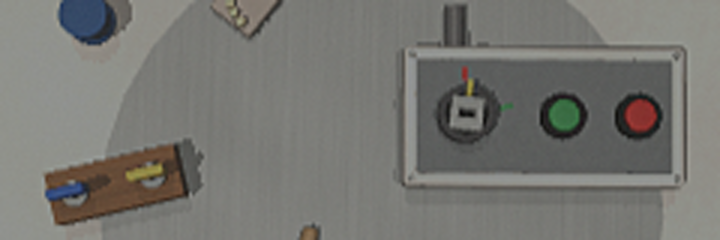

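View pics/sidecrop.png

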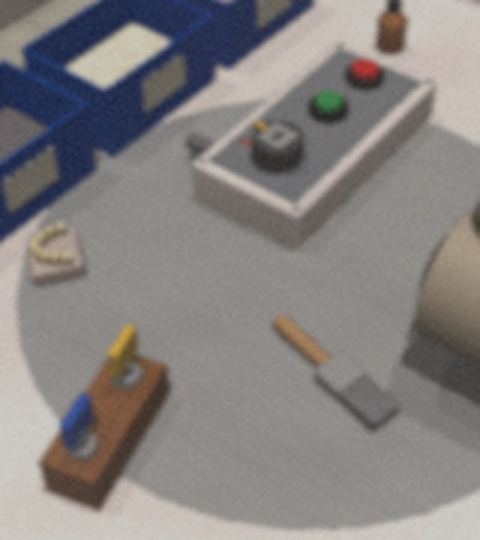

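```bash
python3 - <<'E'
from h import *
np.set_printoptions(precision=4,suppress=True)
C=np.load("c0.npz"); d=C["top"]; 
im,_=0,0
pic=cv2.imread("pics/top0.png").astype(int)
b,g,r=pic[...,0],pic[...,1],pic[...,2]
def rep(name,m):
    P=d[m]; P=P[np.isfinite(P[:,0])]
    rr=cv2.minAreaRect(P[:,:2].astype(np.float32)*1000)
    print(name,len(P),P.mean(0),np.round(rr[0],1),np.round(rr[1],1),round(rr[2],1))
roi=np.zeros(b.shape,bool); roi[175:208,150:208]=1
y=roi&(r>g*0.9)&(r-b>70)&(g-b>50)
print(np.argwhere(y).shape); 
rack=roi&(d[...,2]>.04)&(d[...,2]<.056); rep("rack",rack)
for nm,lo,hi in(("yellow",-.045,0),):pass
# tall stuff: keys
k=roi&(d[...,2]>.095)
n,l=cv2.connectedComponents(k.astype(np.uint8))
for i in range(1,n):
    if (l==i).sum()>5: rep("key%d"%i,l==i)
# pointer yellow near switch
roi2=np.zeros(b.shape,bool); roi2[150:185,280:312]=1
p=roi2&(r-b>60)&(g-b>35)
rep("ptr",p); print(np.argwhere(p).tolist())
sw=roi2&(d[...,2]>.085); rep("barrel",sw)
box=(d[...,2]>.05)&(d[...,2]<.068); box[:140]=0;box[200:]=0;box[:,:268]=0;box[:,375:]=0
rep("box",box)
E
```

```text
(27, 2)
rack 628 [0.4909 0.3035 0.0488] [491.5 305. ] [ 60.8 150.9] 14.5
key1 50 [0.5024 0.261  0.1079] [502.8 261.3] [12.2 40.2] 15.3
key2 50 [0.4798 0.347  0.1073] [480. 348.] [11.9 42.6] 14.4
ptr 6 [ 0.6047 -0.0927  0.0954] [604.  -93.8] [ 3.6 13.4] 89.7
[[157, 296], [158, 296], [158, 297], [159, 296], [160, 296], [161, 296]]
barrel 241 [ 0.578  -0.0904  0.093 ] [577.7 -89.6] [61.2 61.9] 47.0
box 3727 [ 0.5788 -0.1789  0.0592] [ 580.  -179.6] [160.1 318.3] 0.8
```

```bash
python3 - <<'E'
from h import *
np.set_printoptions(precision=4,suppress=True)
I=np.mean([vision.get_image("top")[0].astype(float) for _ in range(6)],0)
S=np.mean([vision.get_image("side")[0].astype(float) for _ in range(3)],0)
cr=I[148:188,275:315,::-1]; a=cv2.resize(cr,None,fx=14,fy=14,interpolation=cv2.INTER_CUBIC)
cv2.imwrite("pics/sw1.png",np.clip(a*1.3,0,255))
# weighted yellow / red / green
W=I[150:185,280:315]; v,u=np.mgrid[150:185,280:315]; r,g,b=W[...,0],W[...,1],W[...,2]
c=at_z("top",295,167,.095)
def ang(nm,w,z):
    w=np.clip(w,0,None); w[w<w.max()*.35]=0; uu=(u*w).sum()/w.sum(); vv=(v*w).sum()/w.sum()
    P=at_z("top",uu,vv,z); print(nm,uu,vv,P,(w>0).sum()); return P
ang("yellow",np.minimum(r,g)-b,.097); ang("red",r-np.maximum(g,b)-20,.061); ang("green",g-np.maximum(r,b)-15,.061)
print(proj("top",np.array([[.5783,-.0896,.095]])))
E
```

```text
yellow 296.2812576163783 158.57494516207655 [ 0.6053 -0.0929  0.097 ] 12
red 294.50290399726674 154.00614964127087 [ 0.6251 -0.0895  0.061 ] 10
green 308.3193641618497 165.17485549132948 [ 0.5882 -0.1371  0.061 ] 5
[[295.0561 166.7359]][ WARN:0@13.006] global loadsave.cpp:1063 imwrite_ Unsupported depth image for selected encoder is fallbacked to CV_8U.
```

View pics/sw1.png

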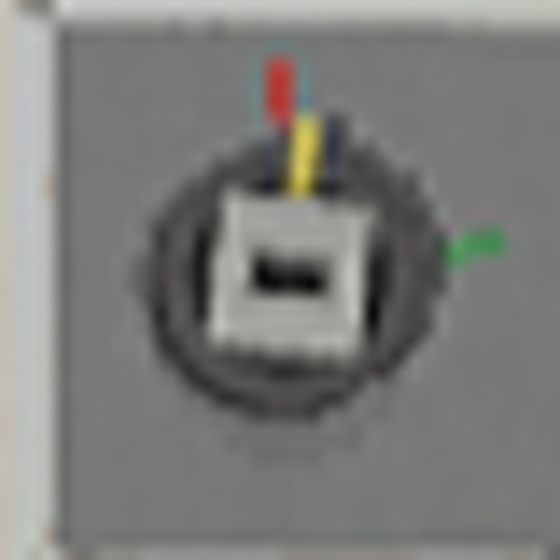

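The pointer sits about 7° clockwise of the red mark. That puts the slot at about (0.578, -0.090) with yaw -7°, and the yellow key at (0.503, 0.261) with yaw 14.5°. I'll swing over in an arc.

jog_arm --plan '[[[1,0,0,0,0,-0.48],[1,0,0,0,0,-0.48],[1,0,0,0,0,-0.48],[1,0,0,0,0,-0.48],[1,0,0,0,0,-0.48],[1,0,0,0,0,-0.48],[1,0,0,0,0,-0.48],[1,0,0,0,0,-0.48],[1,0,0,0,0,-0.48],[1,0,0,0,0,-0.48]]]' --grip 1

```text
time_s: 2.35
position: [0.4639, -0.322, 0.2312]
tool_rot: [[0.568, 0.823, 0.0], [0.823, -0.568, -0.0], [0.0, 0.0, -1.0]]
ft_force: [-0.5, -0.0, 0.0]
grip_width: 0.0854
```

jog_arm --plan '[[[1,0,0,0,0,-0.48],[1,0,0,0,0,-0.48],[1,0,0,0,0,-0.48],[1,0,0,0,0,-0.48],[1,0,0,0,0,-0.48],[1,0,0,0,0,-0.48],[1,0,0,0,0,-0.48],[1,0,0,0,0,-0.48],[1,0,0,0,0,-0.48],[1,0,0,0,0,-0.48]]]'

```text
time_s: 3.35
position: [0.5722, 0.0544, 0.2313]
tool_rot: [[-0.116, 0.993, 0.0], [0.993, 0.116, 0.0], [0.0, 0.0, -1.0]]
ft_force: [0.4, 0.5, 0.2]
grip_width: 0.0852
```

```bash
cat > plan.py <<'E'
from h import *
from scipy.spatial.transform import Rotation as Ro
import sys, json
# usage: plan.py x y z yaw(deg of tool y) nrows
x,y,z,yaw=map(float,sys.argv[1:5]); n=int(sys.argv[5])
s=env.observe(); R=np.array(s["tool_rot"]); p=np.array(s["position"])
a=np.radians(yaw); Yd=np.array([np.cos(a),np.sin(a),0]); Z=np.array([0,0,-1.]); G=np.c_[np.cross(Yd,Z),Yd,Z]
rv=Ro.from_matrix(R.T@G).as_rotvec()
print("pos",p.round(4),"yaw",np.degrees(np.arctan2(R[1,1],R[0,1])).round(2),"F",np.round(s["ft_force"],1),"t",s["time_s"])
st=Ro.from_rotvec(rv/n).as_matrix(); g=np.array([x,y,z]); Rk=R.copy(); pk=p.copy()
for k in range(n):
    d=Rk.T@((g-pk)/(n-k)); row=np.r_[d/.04, rv/n/.15].round(3)
    print(row.tolist()); pk=pk+Rk@(row[:3]*.04); Rk=Rk@Ro.from_rotvec(row[3:]*.15).as_matrix()
E
python3 plan.py .503 .261 .20 14.6 7
```

```text
pos [0.5722 0.0544 0.2313] yaw 6.64 F [0.4 0.5 0.2] t 3.35
[0.762, -0.16, 0.112, 0.0, -0.0, -0.132]
[0.764, -0.145, 0.112, 0.0, -0.0, -0.132]
[0.767, -0.13, 0.111, 0.0, -0.0, -0.132]
[0.77, -0.115, 0.112, 0.0, -0.0, -0.132]
[0.772, -0.099, 0.111, 0.0, -0.0, -0.132]
[0.774, -0.084, 0.112, 0.0, -0.0, -0.132]
[0.775, -0.069, 0.111, 0.0, -0.0, -0.132]
```

jog_arm --plan '[[[0.76,-0.16,0.11,0,0,-0.13],[0.76,-0.145,0.11,0,0,-0.13],[0.77,-0.13,0.11,0,0,-0.13],[0.77,-0.115,0.11,0,0,-0.13],[0.77,-0.1,0.11,0,0,-0.13],[0.77,-0.085,0.11,0,0,-0.13],[0.5,-0.07,0.11,0,0,-0.13],[0,0,0,0,0,0],[0,0,0,0,0,0]]]'

```text
time_s: 4.25
position: [0.5063, 0.2485, 0.2006]
tool_rot: [[-0.247, 0.969, 0.0], [0.969, 0.247, -0.0], [-0.0, 0.0, -1.0]]
ft_force: [-0.0, -0.5, 0.0]
grip_width: 0.0854
```

```bash
python3 plan.py .503 .261 .14 14.6 3
```

```text
pos [0.5063 0.2485 0.2006] yaw 14.32 F [-0.  -0.5  0. ] t 4.25
[0.108, -0.001, 0.505, 0.0, 0.001, -0.011]
[0.108, -0.0, 0.505, 0.0, 0.001, -0.011]
[0.107, -0.001, 0.505, 0.0, 0.001, -0.011]
```

jog_arm --plan '[[[0.108,0,0.5,0,0,-0.01],[0.108,0,0.5,0,0,-0.01],[0.108,0,0.5,0,0,-0.01],[0,0,0,0,0,0],[0,0,0,0,0,0]]]'

```text
time_s: 4.75
position: [0.5037, 0.2604, 0.1411]
tool_rot: [[-0.25, 0.968, 0.0], [0.968, 0.25, -0.0], [-0.0, 0.0, -1.0]]
ft_force: [-0.6, -0.0, 0.3]
grip_width: 0.0854
```

```bash
python3 plan.py .503 .261 .072 14.5 4; python3 - <<'E'
from h import *
I=vision.get_image("top")[0]; S=vision.get_image("side")[0]
a=cv2.resize(I[160:220,140:220,::-1],None,fx=7,fy=7,interpolation=cv2.INTER_CUBIC)
b=cv2.resize(S[190:300,170:270,::-1],None,fx=5,fy=5,interpolation=cv2.INTER_CUBIC)
cv2.imwrite("pics/pre_t.png",a);cv2.imwrite("pics/pre_s.png",b)
E
```

```text
pos [0.5037 0.2604 0.1411] yaw 14.49 F [-0.6 -0.   0.3] t 4.75
[0.005, -0.003, 0.432, 0.001, 0.0, -0.0]
[0.005, -0.003, 0.432, 0.001, 0.0, -0.0]
[0.005, -0.003, 0.432, 0.001, 0.0, -0.0]
[0.004, -0.003, 0.433, 0.001, 0.0, -0.0]
```

View pics/pre_s.png

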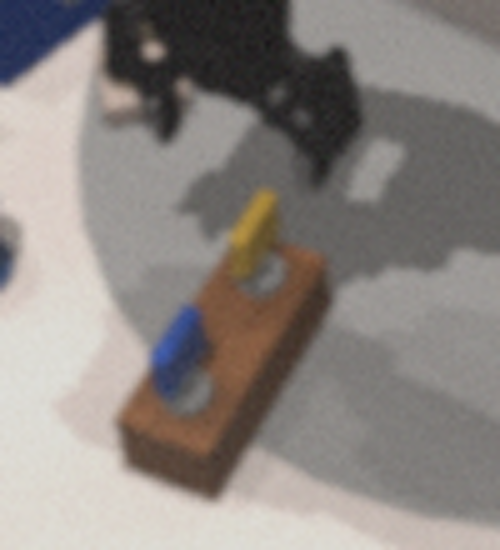

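The side view shows the open fingers above the yellow grip, at crop (165,130) and (320,170), one either side of the key at (255,230). I'll lower.

jog_arm --plan '[[[0.005,0,0.43,0,0,0],[0.005,0,0.43,0,0,0],[0.005,0,0.43,0,0,0],[0.005,0,0.43,0,0,0],[0,0,0,0,0,0],[0,0,0,0,0,0]]]'

```text
time_s: 5.45
position: [0.5034, 0.2618, 0.0728]
tool_rot: [[-0.251, 0.968, 0.001], [0.968, 0.251, 0.0], [-0.0, 0.001, -1.0]]
ft_force: [0.5, -0.2, 0.8]
grip_width: 0.0852
```

jog_arm --plan '[[[0,0,0,0,0,0],[0,0,0,0,0,0],[0,0,0,0,0,0],[0,0,0,0,0,0],[0,0,0,0,0,0],[0,0,0,0,0,0],[0,0,0,0,0,0],[0,0,0,0,0,0],[0,0,0,0,0,0],[0,0,0,0,0,0]]]' --grip -1 --squeeze 50

```text
time_s: 6.45
position: [0.5016, 0.2617, 0.0714]
tool_rot: [[-0.251, 0.968, -0.003], [0.968, 0.251, -0.001], [-0.0, -0.003, -1.0]]
ft_force: [-5.6, -2.0, 1.7]
grip_width: 0.0113
```

jog_arm --plan '[[[0,-0.05,0,0,0,0],[0,0,-0.1,0,0,0],[0,0,-0.3,0,0,0],[0,0,-0.5,0,0,0],[0,0,-0.7,0,0,0],[0,0,-0.7,0,0,0],[0,0,-0.7,0,0,0],[0,0,-0.4,0,0,0],[0,0,0,0,0,0]]]'

```text
time_s: 7.35
position: [0.5019, 0.2617, 0.211]
tool_rot: [[-0.251, 0.968, 0.006], [0.968, 0.251, 0.002], [0.0, 0.006, -1.0]]
ft_force: [-0.1, 0.2, 0.1]
grip_width: 0.0115
```

```bash
python3 plan.py .577 -.090 .207 -7 10; python3 - <<'E'
from h import *
S=vision.get_image("side")[0]; I=vision.get_image("top")[0]
b=cv2.resize(S[150:290,150:270,::-1],None,fx=4,fy=4,interpolation=cv2.INTER_CUBIC)
cv2.imwrite("pics/lift_s.png",b)
E
```

```text
pos [0.5019 0.2617 0.211 ] yaw 14.56 F [-0.1  0.2  0.1] t 7.35
[-0.898, -0.039, 0.01, 0.004, -0.001, 0.251]
[-0.899, -0.005, 0.01, 0.004, -0.001, 0.251]
[-0.899, 0.028, 0.01, 0.004, -0.001, 0.251]
[-0.897, 0.062, 0.01, 0.004, -0.001, 0.251]
[-0.894, 0.096, 0.01, 0.004, -0.001, 0.251]
[-0.89, 0.13, 0.01, 0.004, -0.001, 0.251]
[-0.884, 0.163, 0.01, 0.004, -0.001, 0.251]
[-0.877, 0.196, 0.01, 0.004, -0.001, 0.251]
[-0.87, 0.229, 0.01, 0.004, -0.001, 0.251]
[-0.86, 0.261, 0.011, 0.004, -0.001, 0.251]
```

View pics/lift_s.png

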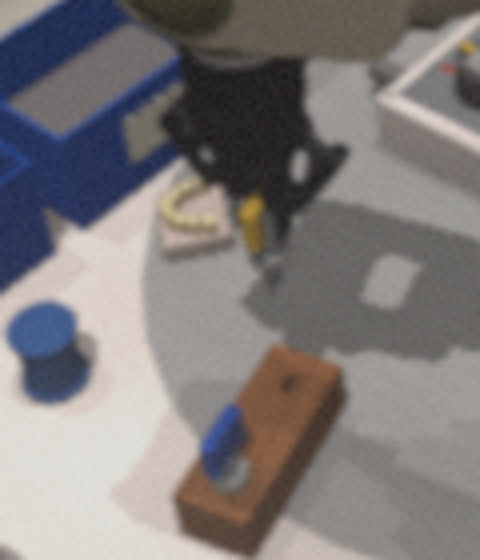

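The key is out at crop (255,225), the empty slot shows at (290,383), and the blue key hasn't moved. I'll carry it to the switch.

jog_arm --plan '[[[-0.9,-0.04,0,0,0,0.25],[-0.9,0,0,0,0,0.25],[-0.9,0.03,0,0,0,0.25],[-0.9,0.06,0,0,0,0.25],[-0.9,0.1,0,0,0,0.25],[-0.89,0.13,0,0,0,0.25],[-0.88,0.16,0,0,0,0.25],[-0.87,0.2,0,0,0,0.25],[-0.87,0.23,0,0,0,0.25],[-0.7,0.26,0,0,0,0.25]]]'

```text
time_s: 8.45
position: [0.5768, -0.0858, 0.2064]
tool_rot: [[0.123, 0.992, -0.002], [0.992, -0.123, 0.001], [0.0, -0.002, -1.0]]
ft_force: [0.6, 0.6, 0.1]
grip_width: 0.0113
```

jog_arm --plan '[[[0,0,0,0,0,0],[0,0,0,0,0,0],[0,0,0,0,0,0]]]'

```text
time_s: 8.75
position: [0.5767, -0.083, 0.2071]
tool_rot: [[0.12, 0.993, -0.001], [0.993, -0.12, 0.001], [0.001, -0.001, -1.0]]
ft_force: [0.2, 0.8, -1.1]
grip_width: 0.0115
```

```bash
python3 plan.py .577 -.090 .165 -7 4; python3 - <<'E'
from h import *
np.set_printoptions(precision=4,suppress=True)
S=vision.get_image("side")[0]; I=vision.get_image("top")[0]
b=cv2.resize(S[110:220,220:330,::-1],None,fx=5,fy=5,interpolation=cv2.INTER_CUBIC)
cv2.imwrite("pics/ov_s.png",b)
E
```

```text
pos [ 0.5767 -0.083   0.2071] yaw -6.87 F [ 0.2  0.8 -1.1] t 8.75
[-0.043, 0.007, 0.263, -0.002, -0.001, 0.004]
[-0.043, 0.007, 0.263, -0.002, -0.001, 0.004]
[-0.044, 0.007, 0.263, -0.002, -0.001, 0.004]
[-0.043, 0.008, 0.264, -0.002, -0.001, 0.004]
```

View pics/ov_s.png

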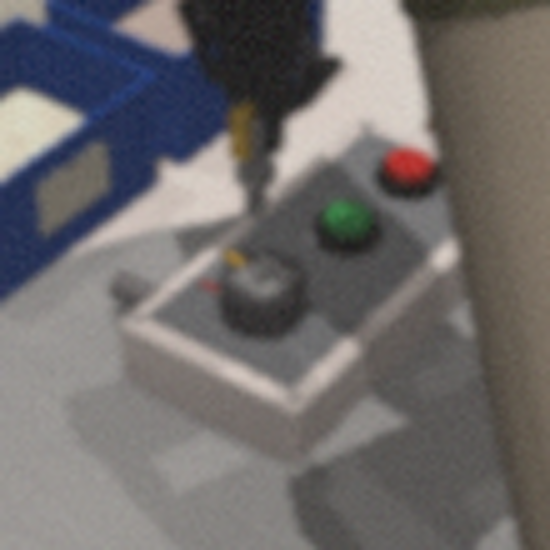

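jog_arm --plan '[[[-0.045,0.007,0.26,0,0,0],[-0.045,0.007,0.26,0,0,0],[-0.045,0.007,0.26,0,0,0],[-0.045,0.007,0.26,0,0,0],[0,0,0,0,0,0],[0,0,0,0,0,0]]]'

```text
time_s: 9.45
position: [0.5774, -0.0913, 0.1659]
tool_rot: [[0.121, 0.993, -0.0], [0.993, -0.121, 0.0], [0.0, -0.0, -1.0]]
ft_force: [0.1, -0.1, -0.0]
grip_width: 0.0114
```

```bash
python3 plan.py .577 -.090 .155 -7 1; python3 - <<'E'
from h import *
np.set_printoptions(precision=4,suppress=True)
p=np.array(env.observe()["position"])
S=np.mean([vision.get_image("side")[0].astype(float) for _ in range(4)],0)
x0,y0,f=250,130,12
b=np.clip(cv2.resize(S[y0:y0+50,x0:x0+50,::-1],None,fx=f,fy=f,interpolation=cv2.INTER_CUBIC)*1.2,0,255).astype(np.uint8)
q=lambda P:tuple(np.round((proj("side",P)[0]-[x0,y0]+.5)*f).astype(int).tolist())
for dz in (-57,-23,-15,1): 
    c=q([p[0],p[1],p[2]+dz/1000]); print(dz,c); cv2.circle(b,c,2,(255,0,255),-1)
# expected barrel rim & slot from estimate (cyan)
for a in np.linspace(0,2*np.pi,24): cv2.circle(b,q([.578+.032*np.cos(a),-.09+.032*np.sin(a),.095]),1,(255,255,0),-1)
cv2.circle(b,q([.578,-.09,.095]),2,(0,255,0),-1)
cv2.imwrite("pics/ov2.png",b)
E
```

```text
pos [ 0.5774 -0.0913  0.1659] yaw -6.94 F [ 0.1 -0.1 -0. ] t 9.45
[0.031, -0.013, 0.273, -0.003, -0.001, 0.007]
-57 (264, 391)
-23 (265, 300)
-15 (265, 279)
1 (266, 234)
```

View pics/ov2.png

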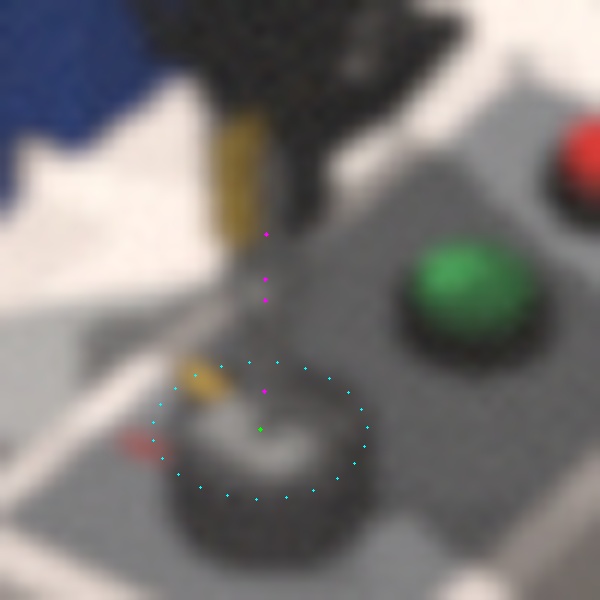

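jog_arm --plan '[[[0.03,-0.01,0.15,0,0,0],[0,0,0.12,0,0,0],[0,0,0.1,0,0,0],[0,0,0.08,0,0,0],[0,0,0.07,0,0,0],[0,0,0,0,0,0]]]'

```text
time_s: 10.25
position: [0.5769, -0.0899, 0.1449]
tool_rot: [[0.121, 0.993, -0.001], [0.993, -0.121, 0.0], [0.0, -0.001, -1.0]]
ft_force: [0.1, 0.7, -0.5]
grip_width: 0.0112
```

```bash
python3 plan.py .577 -.090 .140 -7 1; python3 -c "
from rig import env;import numpy as np;print(np.round(env.observe()['wrist_torque'],2))"
```

```text
pos [ 0.5769 -0.0899  0.1449] yaw -6.93 F [ 0.1  0.7 -0.5] t 10.25
[-0.002, 0.002, 0.122, -0.005, -0.001, 0.008]
[0.04 0.01 0.03]
```

No force, and the tip is about 5.5 mm into the slot. At the grasp the TCP was 55.4 mm above the tip, so home should be a TCP height of about 0.1165.

jog_arm --plan '[[[0,0,0.1,0,0,0],[0,0,0.1,0,0,0],[0,0,0.1,0,0,0],[0,0,0,0,0,0]]]'

```text
time_s: 10.65
position: [0.5769, -0.0899, 0.1326]
tool_rot: [[0.121, 0.993, -0.001], [0.993, -0.121, 0.0], [0.0, -0.001, -1.0]]
ft_force: [-0.8, -0.1, -0.6]
grip_width: 0.0116
```

jog_arm --plan '[[[0,0,0.1,0,0,0],[0,0,0.1,0,0,0],[0,0,0.1,0,0,0],[0,0,0,0,0,0]]]'

```text
time_s: 11.05
position: [0.5769, -0.0899, 0.1206]
tool_rot: [[0.121, 0.993, -0.001], [0.993, -0.121, 0.0], [0.0, -0.001, -1.0]]
ft_force: [-1.6, -0.2, -2.0]
grip_width: 0.0112
```

jog_arm --plan '[[[0,0,0.05,0,0,0],[0,0,0.05,0,0,0],[0,0,0,0,0,0]]]'

```text
time_s: 11.35
position: [0.5769, -0.0899, 0.117]
tool_rot: [[0.121, 0.993, -0.001], [0.993, -0.121, 0.0], [0.0, -0.001, -1.0]]
ft_force: [-1.6, -0.4, -1.7]
grip_width: 0.0114
```

jog_arm --plan '[[[0,0,0.03,0,0,0],[0,0,0,0,0,0]]]'

```text
time_s: 11.55
position: [0.577, -0.09, 0.1162]
tool_rot: [[0.121, 0.993, -0.0], [0.993, -0.121, -0.0], [-0.0, -0.0, -1.0]]
ft_force: [-3.4, 0.8, 1.6]
grip_width: 0.0117
```

jog_arm --plan '[[[0,0,0.03,0,0,0],[0,0,0,0,0,0]]]'

```text
time_s: 11.75
position: [0.577, -0.09, 0.1161]
tool_rot: [[0.121, 0.993, 0.001], [0.993, -0.121, -0.0], [-0.0, 0.001, -1.0]]
ft_force: [-7.6, 1.0, 11.7]
grip_width: 0.0114
```

jog_arm --plan '[[[0,0,0.03,0,0,0],[0,0,0,0,0,0]]]'

```text
time_s: 11.95
position: [0.577, -0.09, 0.1161]
tool_rot: [[0.12, 0.993, 0.001], [0.993, -0.12, -0.001], [-0.001, 0.002, -1.0]]
ft_force: [-10.8, 1.7, 18.8]
grip_width: 0.0113
```

Seated: the height stopped at 0.1161 as expected, with Fz at 19 N. I'll ease the push and the sideways load, then turn clockwise.

jog_arm --plan '[[[0,-0.025,-0.04,0,0,0],[0,0,0,0,0,0]]]' --squeeze 80

```text
time_s: 12.15
position: [0.5767, -0.09, 0.1162]
tool_rot: [[0.121, 0.993, 0.002], [0.993, -0.121, -0.001], [-0.0, 0.002, -1.0]]
ft_force: [-3.4, 1.0, 8.3]
grip_width: 0.011
```

jog_arm --plan '[[[0,0,0,0,0,0.5],[0,0,0,0,0,0.7],[0,0,0,0,0,0.7],[0,0,0,0,0,0]]]'

```text
time_s: 12.55
position: [0.5767, -0.0902, 0.1162]
tool_rot: [[0.398, 0.918, 0.002], [0.918, -0.398, -0.001], [-0.0, 0.002, -1.0]]
ft_force: [-2.9, 0.4, 8.9]
grip_width: 0.0113
```

```bash
python3 plan.py .577 -.090 .116 -7 1; python3 -c "
from rig import env;import numpy as np;print(np.round(env.observe()['wrist_torque'],2))"
```

```text
pos [ 0.5767 -0.0902  0.1162] yaw -23.43 F [-2.9  0.4  8.9] t 12.55
[0.007, 0.005, 0.005, 0.015, 0.003, -1.912]
[-0.04  0.56 -0.02]
```

jog_arm --plan '[[[0,0,0,0,0,0.7],[0,0,0,0,0,0.7],[0,0,0,0,0,0.7],[0,0,0,0,0,0.7],[0,0,0,0,0,0.7],[0,0,0,0,0,0.7],[0,0,0,0,0,0.7],[0,0,0,0,0,0.7],[0,0,0,0,0,0]]]'

```text
time_s: 13.45
position: [0.5762, -0.0905, 0.1162]
tool_rot: [[0.949, 0.316, 0.001], [0.316, -0.949, -0.002], [0.0, 0.002, -1.0]]
ft_force: [-4.8, -0.8, 9.4]
grip_width: 0.0111
```

```bash
python3 plan.py .577 -.090 .116 -86 1; python3 -c "
from rig import env;import numpy as np;print(np.round(env.observe()['wrist_torque'],2))"
```

```text
pos [ 0.5762 -0.0905  0.1162] yaw -71.56 F [-4.8 -0.8  9.4] t 13.45
[0.023, -0.006, 0.005, 0.012, -0.002, 1.68]
[-0.42  1.1  -0.01]
```

jog_arm --plan '[[[0,0,0,0,0,0.5],[0,0,0,0,0,0.5],[0,0,0,0,0,0.3],[0,0,0,0,0,0]]]'

```text
time_s: 13.85
position: [0.5762, -0.0906, 0.1162]
tool_rot: [[0.992, 0.128, 0.001], [0.128, -0.992, -0.002], [0.0, 0.002, -1.0]]
ft_force: [-6.0, -1.0, 9.7]
grip_width: 0.011
```

```bash
python3 plan.py .577 -.090 .116 -86 1; python3 -c "
from rig import env;import numpy as np;print(np.round(env.observe()['wrist_torque'],2))"
```

```text
pos [ 0.5762 -0.0906  0.1162] yaw -82.64 F [-6.  -1.   9.7] t 13.85
[0.022, -0.013, 0.005, 0.013, -0.003, 0.391]
[-0.59  1.14 -0.03]
```

jog_arm --plan '[[[0,0,0,0,0,0.3],[0,0,0,0,0,0.3],[0,0,0,0,0,0]]]'

```text
time_s: 14.15
position: [0.5761, -0.0906, 0.1162]
tool_rot: [[0.999, 0.039, 0.0], [0.039, -0.999, -0.002], [0.0, 0.002, -1.0]]
ft_force: [-6.7, -1.7, 9.2]
grip_width: 0.0112
```

```bash
python3 plan.py .577 -.090 .116 -86 1; python3 -c "
from rig import env;import numpy as np;print(np.round(env.observe()['wrist_torque'],2))"
```

```text
pos [ 0.5761 -0.0906  0.1162] yaw -87.77 F [-6.7 -1.7  9.2] t 14.15
[0.024, -0.015, 0.004, 0.013, -0.001, -0.206]
[-0.56  1.21  0.15]
```

jog_arm --plan '[[[0,0,0,0,0,0.25],[0,0,0,0,0,0.25],[0,0,0,0,0,0]]]'

```text
time_s: 14.45
position: [0.5759, -0.0906, 0.1162]
tool_rot: [[0.999, -0.034, -0.0], [-0.034, -0.999, -0.002], [-0.0, 0.002, -1.0]]
ft_force: [-6.7, -2.5, 10.2]
grip_width: 0.0113
```

```bash
python3 plan.py .577 -.090 .116 -86 1; python3 -c "
from rig import env;import numpy as np;print(np.round(env.observe()['wrist_torque'],2))"
```

```text
pos [ 0.5759 -0.0906  0.1162] yaw -91.98 F [-6.7 -2.5 10.2] t 14.45
[0.026, -0.016, 0.004, 0.015, 0.002, -0.695]
[-0.6   1.38  0.77]
```

Torque rose to 0.77 N m, so it's at the stop. I'll unload within the play and release.

jog_arm --plan '[[[-0.02,0,0,0,0,-0.3],[0,0,0,0,0,-0.15],[0,0,0,0,0,0]]]'

```text
time_s: 14.75
position: [0.5759, -0.0906, 0.1162]
tool_rot: [[0.999, 0.033, 0.002], [0.033, -0.999, -0.002], [0.002, 0.002, -1.0]]
ft_force: [-3.3, -1.9, 7.7]
grip_width: 0.0115
```

```bash
python3 plan.py .577 -.090 .116 -86 1; python3 -c "
from rig import env;import numpy as np;print(np.round(env.observe()['wrist_torque'],2))"
```

```text
pos [ 0.5759 -0.0906  0.1162] yaw -88.1 F [-3.3 -1.9  7.7] t 14.75
[0.029, -0.015, 0.005, 0.014, -0.012, -0.244]
[-0.5   0.69  0.15]
```

jog_arm --plan '[[[0,0,0,0,0,0],[0,0,0,0,0,0],[0,0,0,0,0,0],[0,0,0,0,0,0],[0,0,0,0,0,0],[0,0,0,0,0,0],[0,0,0,0,0,0],[0,0,0,0,0,0]]]' --grip 0.2

```text
time_s: 15.55
position: [0.5753, -0.0898, 0.1153]
tool_rot: [[0.999, 0.032, 0.0], [0.032, -0.999, -0.0], [0.0, 0.0, -1.0]]
ft_force: [0.1, 0.7, -0.7]
grip_width: 0.0515
```

Released. I'll go straight up 80 mm and look.

jog_arm --plan '[[[0,0,-0.3,0,0,0],[0,0,-0.5,0,0,0],[0,0,-0.7,0,0,0],[0,0,-0.7,0,0,0],[0,0,0,0,0,0]]]'

```text
time_s: 16.05
position: [0.5767, -0.0903, 0.2081]
tool_rot: [[0.999, 0.032, 0.008], [0.032, -0.999, -0.003], [0.008, 0.003, -1.0]]
ft_force: [-0.4, -0.1, 0.9]
grip_width: 0.051
```

```bash
python3 plan.py .580 -.1996 .16 -88 4; python3 - <<'E'
from h import *
S=np.mean([vision.get_image("side")[0].astype(float) for _ in range(3)],0)
b=np.clip(cv2.resize(S[115:185,235:320,::-1],None,fx=8,fy=8,interpolation=cv2.INTER_CUBIC)*1.2,0,255).astype(np.uint8)
cv2.imwrite("pics/rel_s.png",b)
E
```

```text
pos [ 0.5767 -0.0903  0.2081] yaw -88.14 F [-0.4 -0.1  0.9] t 16.05
[-0.004, 0.683, 0.303, 0.005, -0.013, -0.004]
[-0.004, 0.683, 0.303, 0.005, -0.013, -0.004]
[-0.004, 0.683, 0.302, 0.005, -0.013, -0.004]
[-0.003, 0.683, 0.301, 0.005, -0.013, -0.004]
```

View pics/rel_s.png

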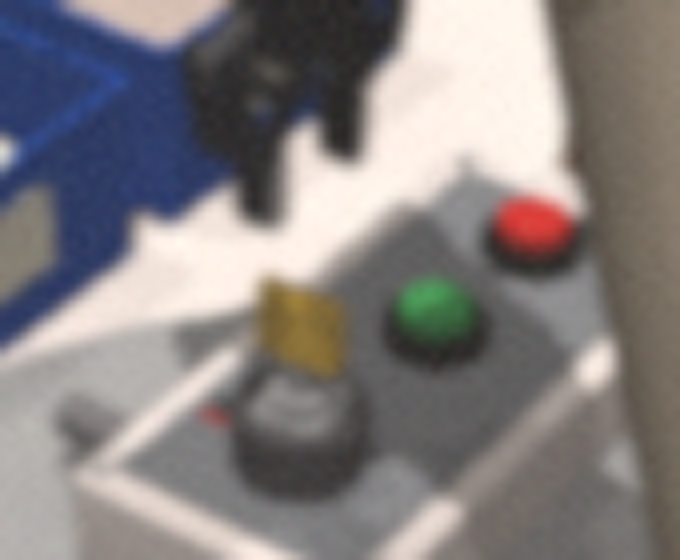

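The key stands home and turned, with its grip at crop (303,325) over the barrel at (300,430), and the green button at (435,310). I'll move over the start button with the gripper shut, then check the switch angle before pressing.

jog_arm --plan '[[[0,0.68,0,0,-0.02,0],[0,0.68,0,0,-0.02,0],[0,0.68,0,0,-0.01,0],[0,0.68,0,0,0,0],[0,0,0,0,0,0],[0,0,0,0,0,0],[0,0,0,0,0,0],[0,0,0,0,0,0]]]' --grip -1 --squeeze 40

```text
time_s: 17.0
position: [0.5788, -0.1975, 0.2032]
tool_rot: [[0.999, 0.033, -0.008], [0.033, -0.999, 0.0], [-0.008, -0.0, -1.0]]
ft_force: [-0.2, 0.1, -0.4]
grip_width: 0.0
```

```bash
python3 plan.py .580 -.1996 .10 -88 4; python3 - <<'E'
from h import *
S=np.mean([vision.get_image("side")[0].astype(float) for _ in range(3)],0)
I=np.mean([vision.get_image("top")[0].astype(float) for _ in range(4)],0)
b=np.clip(cv2.resize(S[125:185,245:315,::-1],None,fx=5,fy=5,interpolation=cv2.INTER_CUBIC)*1.2,0,255).astype(np.uint8)
a=np.clip(cv2.resize(I[140:200,270:350,::-1],None,fx=5,fy=5,interpolation=cv2.INTER_CUBIC)*1.2,0,255).astype(np.uint8)
cv2.imwrite("pics/chk.png",np.hstack([a,b]))
E
```

```text
pos [ 0.5788 -0.1975  0.2032] yaw -88.08 F [-0.2  0.1 -0.4] t 17.0
[0.012, 0.013, 0.645, -0.001, 0.013, -0.002]
[0.011, 0.013, 0.645, -0.001, 0.013, -0.002]
[0.009, 0.013, 0.645, -0.001, 0.013, -0.002]
[0.009, 0.014, 0.646, -0.001, 0.013, -0.002]
```

View pics/chk.png

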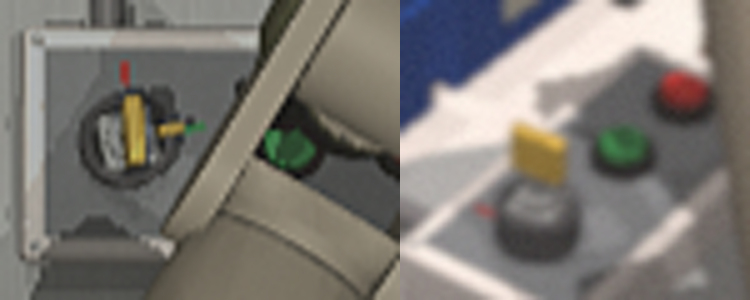

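In the top view the yellow pointer, at crop (172,128), lines up with the green mark at (195,127), so the switch is on. Now I'll press start.

jog_arm --plan '[[[0.01,0.013,0.65,0,0.013,0],[0.01,0.013,0.65,0,0.013,0],[0.01,0.013,0.65,0,0.013,0],[0.01,0.013,0.65,0,0.013,0],[0,0,0.2,0,0,0],[0,0,0,0,0,0]]]'

```text
time_s: 17.95
position: [0.5798, -0.2005, 0.0906]
tool_rot: [[0.999, 0.032, -0.001], [0.032, -0.999, 0.001], [-0.001, -0.001, -1.0]]
ft_force: [0.1, -1.1, -0.5]
grip_width: -0.0003
```

```bash
python3 plan.py .580 -.1996 .076 -88 1; python3 - <<'E'
from h import *
S=np.mean([vision.get_image("side")[0].astype(float) for _ in range(3)],0)
b=np.clip(cv2.resize(S[115:185,245:325,::-1],None,fx=7,fy=7,interpolation=cv2.INTER_CUBIC)*1.2,0,255).astype(np.uint8)
cv2.imwrite("pics/press0.png",b)
E
```

```text
pos [ 0.5798 -0.2005  0.0906] yaw -88.15 F [ 0.1 -1.1 -0.5] t 17.95
[0.007, -0.021, 0.366, -0.007, 0.009, -0.018]
```

View pics/press0.png

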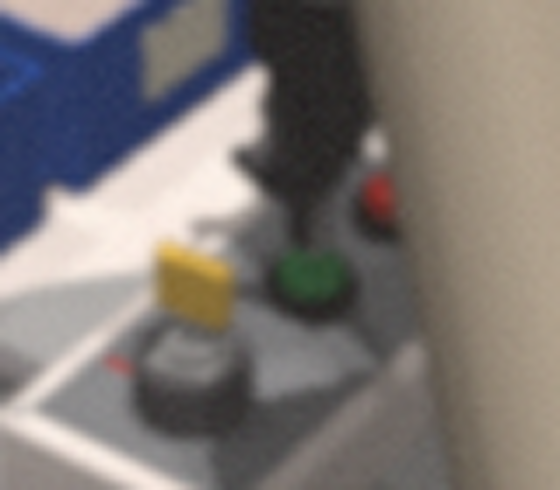

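The fingertips, at crop (305,235), are right above the green button at (312,270) and clear of the red one. I'll press down to about 0.075.

jog_arm --plan '[[[0,0,0.2,0,0,0],[0,0,0.1,0,0,0],[0,0,0.06,0,0,0],[0,0,0,0,0,0]]]'

```text
time_s: 18.5
position: [0.5803, -0.2007, 0.0771]
tool_rot: [[0.999, 0.032, 0.001], [0.032, -0.999, -0.0], [0.001, 0.0, -1.0]]
ft_force: [0.2, 0.0, 3.3]
grip_width: -0.0002
```

jog_arm --plan '[[[0,0,0.04,0,0,0],[0,0,0,0,0,0]]]'

```text
time_s: 18.7
position: [0.5803, -0.2007, 0.076]
tool_rot: [[0.999, 0.032, 0.001], [0.032, -0.999, -0.001], [0.001, 0.001, -1.0]]
ft_force: [-0.2, 1.0, 7.3]
grip_width: -0.0
```

jog_arm --plan '[[[0,0,0.04,0,0,0],[0,0,0,0,0,0],[0,0,0,0,0,0]]]'

```text
time_s: 19.0
position: [0.5804, -0.2008, 0.0759]
tool_rot: [[0.999, 0.033, 0.002], [0.033, -0.999, -0.001], [0.002, 0.001, -1.0]]
ft_force: [-3.0, 1.8, 17.0]
grip_width: 0.0001
```

jog_arm --plan '[[[0,0,-0.3,0,0,0],[0,0,-0.6,0,0,0],[0,0,-0.8,0,0,0],[0,0,-0.8,0,0,0],[0,0,-0.8,0,0,0],[0,0,0,0,0,0]]]'

```text
time_s: 19.6
position: [0.5811, -0.2012, 0.2102]
tool_rot: [[0.999, 0.032, 0.007], [0.032, -0.999, -0.004], [0.007, 0.004, -1.0]]
ft_force: [-0.9, -0.6, -0.5]
grip_width: -0.0002
```

jog_arm --plan '[[[0,1,0,0,0,0.4],[0,1,0,0,0,0.4],[0,1,0,0,0,0.4],[-0.3,0.9,0,0,0,0.4],[-0.3,0.9,0,0,0,0.4],[-0.3,0.9,0,0,0,0.4],[-0.2,0.9,0,0,0,0.4],[0,0,0,0,0,0],[0,0,0,0,0,0]]]'

```text
time_s: 20.5
position: [0.4995, -0.4502, 0.2046]
tool_rot: [[0.925, -0.379, -0.001], [-0.379, -0.925, 0.002], [-0.001, -0.001, -1.0]]
ft_force: [-0.3, 0.6, -0.1]
grip_width: 0.0004
```

```bash
python3 - <<'E'
from h import *
np.set_printoptions(precision=4,suppress=True)
S=vision.get_image("side")[0]; I,d=vision.get_image("top")
cv2.imwrite("pics/fin_s.png",S[...,::-1]);
cv2.imwrite("pics/fin_t.png",cv2.resize(I[140:200,230:390,::-1],None,fx=5,fy=5,interpolation=cv2.INTER_CUBIC)); cv2.imwrite("pics/fin_full.png",I[...,::-1])
C=cloud("top",d); m=(C[...,2]>.13)&(abs(C[...,0]-.578)<.03)&(abs(C[...,1]+.09)<.03)
P=C[m]; print(len(P),P.mean(0),P[:,2].max(),cv2.minAreaRect(P[:,:2].astype(np.float32)*1000))
k=(C[...,2]>.095)&(abs(C[...,0]-.48)<.04)&(abs(C[...,1]-.348)<.04); print("blue",C[k].mean(0))
E
```

```text
53 [ 0.5783 -0.0895  0.1525] 0.16116559029904354 ((577.6912231445312, -89.1969223022461), (40.24293899536133, 11.400789260864258), 1.4746524095535278)
blue [0.4797 0.3468 0.108 ]
```

View pics/fin_t.png

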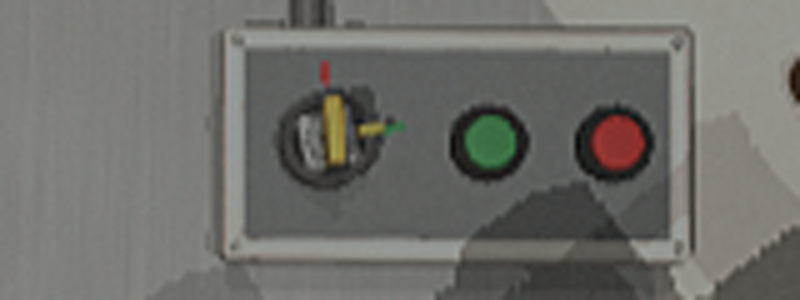

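View pics/fin_s.png

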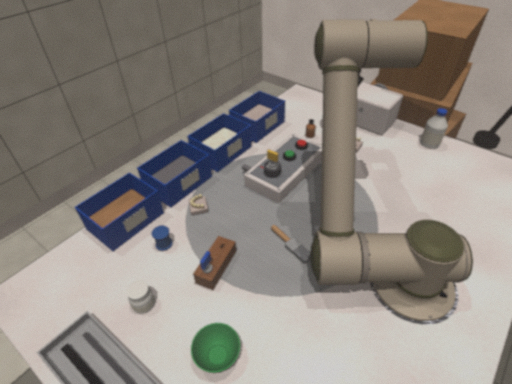

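The key is home: its grip top reads about 0.1545 m against 0.155 expected. The pointer is on the green mark, the start button bottomed out, and the blue key and the other loose things are where they were. I'll hand in.

```bash
python3 -c "
from rig import close_job
print(close_job())"
```

```text
the job is handed in; nothing more can be done
None
```

I carried out the whole job in the order asked and handed it in at about 20.6 s of the 48 s allowed; the system gave no verdict.

- **Key:** I took the yellow key from the rack and pushed it home. It stopped at the expected height (tool at 0.116 m), and afterwards the grip's top read about 0.1545 m against 0.155 m expected.
- **Switch:** I turned it clockwise until the torque rose to 0.77 N m, which I took as the stop. The yellow pointer lined up with the green mark before I pressed start and still did at the end.
- **Start button:** I pressed it until it bottomed out, with the fingertips at 0.076 m and 17 N on the wrist, then moved the arm clear.
- **Everything else:** The gripper never went over the red stop button. The blue key measured within 0.5 mm of where it started, and the other loose things looked unmoved in the last pictures.

Two readings were slightly off. The key gripped about 1 mm from where the camera put it, so I shifted the slot target to match. The side camera's projected points also looked about 1 pixel (roughly 3 mm) off, but the blade went in without resistance.

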